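Rock the battery pack into its sprung charging dock

TASK

Put the battery pack on charge: tuck one end of it nose-down under the lip at the dock's sprung end, push the spring back with it and rock the other end down until the pack drops flat in the pocket and is caught under both lips; then let go. Feel your way and never force the pack against the dock (35 N is too much); leave the other things where they are.

Things in the scene. Friction and masses are not known exactly. Their poses are not given: they have to be found in the camera images.
- pack: battery pack, about 160 g, ends alike. Grey foot 80 x 40 x 8 mm; on it, centred, a white body 56 long, 34 wide, top 40 mm above the underside; so a 12 mm tongue at each end. Origin: centre of the underside; x along the length, y across, z up. Grip the white body across its 34 mm. A tall white instrument stands close behind; draw back before crossing to the dock.
- dock: charging dock: aluminium plate 180 x 76 x 6 mm fixed to the worktop, grey cradle on it. Origin: centre of the plate's underside; z up, y across, x along it towards the sprung end (away from the robot). Pocket floor 10 mm up, side walls 19 mm, pocket 42 mm wide. The cradle is clamped in slots and stands fast up to 9 mm either way along x from its mid place: not in the poses; find it by touch.
- dock_far (a point): mid place (cradle offset 0) of the far stop, at the pocket floor, sprung end: dock x +42.35 mm. A lip 10.5 to 14.5 mm above the floor reaches 6 mm back over the pocket. Under it a steel spring plunger, 16 mm wide, 1.5 to 7.5 mm above the floor, stands 5.7 mm out of the stop; 2 N starts it, 7 N brings it flush. The tongue goes under at 15 degrees nose-down.
- dock_near (a point): mid place (cradle offset 0) of the near wall, at the pocket floor: dock x -42.35 mm; the pocket is 84.7 mm long. A lip 9.5 to 13.5 mm above the floor reaches 3 mm over the pocket, so the tail passes only with the plunger nearly flush (1.7 mm to spare). Let go, the plunger pushes the tail back under this lip to the wall. Nose down 20 degrees at dock x 18 mm clears both lips at any offset.
- timer: a white kitchen-style timer, 62 x 66 x 19 mm; a bystander, leave it alone. Origin: centre of the underside
- vial: a small capped glass vial, 27 mm across, 64 mm high; a bystander, leave it alone. Origin: centre of the underside
- rinse_bottle: a white plastic bottle with a screw cap, 46 mm across, 98 mm high; a bystander, leave it alone. Origin: centre of the underside
- beaker: a clear beaker, 53 mm across, 70 mm high; a bystander, leave it alone. Origin: centre of the underside
- cassette: a flat white test cassette, 20 x 70 x 6 mm; a bystander, leave it alone. Origin: centre of the underside
- tape: a roll of tape lying flat, 80 mm across, 18 mm high; a bystander, leave it alone. Origin: centre of the underside
Not all that is in view belongs to the job. Leave any turquoise look-alike of the pack alone.

How it is judged:
By the outcome, as a careful person would: the job done as asked, in the order asked, and still so for the second after the job is handed in, with the robot touching nothing.
It also fails if it takes over 72 s, if anything falls off the work surface, if the arm or the gripper's body presses on something with over 40 N, if the wrist force passes 120 N, or if a joint passes its speed limit or range.

ROBOT

A 7-joint arm with a two-finger parallel gripper is mounted at the origin on a cart in front of the work surface, level with it; the furniture and walls round the work are solid. World frame = base frame: x ahead of the robot, y to its left, z up, the work surface at z = 0. Lengths are in m, angles in rad, forces in N, time in s.
With the tool pointing down it reaches from about 0.375 to 0.925 m from the base axis. Payload 3.1 kg.
Tool frame: the origin (TCP) lies on the mounting face of the last link; the fingertips stand 173 mm ahead of it and the grasp point (between the pads) lies 155 mm ahead of it; z points along the fingers, y is the line along which they close (so a half turn about z gives the same grasp; the last joint's range is limited). The gripper opens to 85 mm and grips with 20 to 120 N. Pads are 22 mm wide; open, the fingers measure 114 mm over their backs; the gripper's body (76 mm by 85 mm) begins 54 mm behind the grasp point. The pads swing forward as they close: fully open they stand 13 mm farther back than shut.
Start: joints at [1.002, 0.383, 0.044, 1.598, -0.018, 1.161, -0.05], TCP at [0.295, -0.579, 0.405] pointing down, gripper open.
Joint ranges: [-2.61, 2.61], [-0.41, 2.15], [-1.48, 1.57], [0, 2.5], [-1.57, 4.71], [0.05, 1.97], [-2.85, 2.85]. Speed limits (rad/s): [2.79, 2.79, 3.14, 3.14, 3.14, 3.14, 3.14].

INTERFACE

Orientations are given as [roll, pitch, yaw] about the fixed x, y, z axes, in that order (R = Rz(yaw) Ry(pitch) Rx(roll)).
In Python, from rig import arm gives the robot as it stands.
- The arm moves only by the shell command python3 -m crank FILE [OPENING] [FORCE], which reads ROWS from the file FILE. ROWS is a JSON object with one list for each field, all of the same length, 1 to 20, a row being the entries at one place: sx, sy, sz (the shift in parts of the range, where 1.0 means 800 mm), drx, dry, drz (a rotation vector in shares of pi rad (1.0 is pi rad)); each row is the pose to reach, as a shift and turn from the pose commanded when the command began, along the tool's axes at that moment; what a row does not reach only later rows make up. A row lasts 1/8 s, in which the tool goes at most 0.0625 m and 0.188 rad, less where a joint would pass 70% of its speed; a pose out of reach is approached as far as the arm can. OPENING is the finger opening in m, set as the command begins (- or left out keeps the last). The fingers move at their own pace and stop on an object; FORCE is the grip in N (left out, the last holds). Time passes only in rows, so rows that do not move let the fingers close. It prints the time, the measured TCP pose, the force, the opening and the grip force at its end. A shift or turn number past 1, either way, is cut back to 1. Input that does not fit is refused with a message, and nothing moves.
- arm.read_state(): the state, without advancing time (a new reading comes with each control period).
- arm.get_image(name): name is "side" or "top" or "wrist"; returns the picture (400x640x3 uint8, red, green, blue); there is no depth.
- arm.calibration(name): a dict with "fx", "fy", "cx", "cy" (pixels), "extrinsics" (4x4, takes a point from camera to world coordinates); the wrist camera has in their place "hand_eye" (4x4, takes a point from camera to tool coordinates, whose origin is the TCP and whose axes are the flange's). Camera axes: x right, y down, z forward; pixel columns grow to the right and rows downward; lengths in m; the calibration is good to about 2 mm. A picture is of the moment at which its call begins: read the wrist's pose just before it. calibration takes no time and is no camera call.
- arm.job_done(): hands the job in; it is judged then, once.
Trained networks look in the newest picture that a camera, given by its name, has taken for a name from the list of things; names that differ only in an ending like _2 or _b are one class to them, and where a whole thing is asked for, a point or a joint stands for the part that bears it (a point fixed in the world has none). Each returns a list of dicts, best first, with "p" (0 to 1); they miss things now and then, are a little off and sometimes report something else, mostly with a low value. They report only what shows in the picture. A call takes as long as a camera call. They do not tell look-alikes from the thing itself.
- arm.find_in(thing, camera): "extent" ([left, top, right, bottom] in pixels, round what is visible of it).
- arm.regions_of(thing, camera): "region" (400x640 bool, what is visible of it) and "extent" ([left, top, right, bottom] in pixels, round what is visible of it).
The state is a dict: "time_s": time; "joint_pos": joint angles; "qd": joint speeds; "joint_efforts": joint torques, N m; "position": TCP position; "ee_rot": TCP orientation; "contact_force": force on the tool from outside, world axes, zero at the start; "torque": the same for the moment, N m; "grip_width": finger opening in m; "grip_force": force on a finger pad.
Only numpy, scipy, OpenCV 4.12 (cv2) and the standard library are available. Lean on these libraries where they do the work, as an engineer would, in place of code of your own. Each camera call takes 0.05 s, during which the arm holds its last target. There are 200 camera calls.

## Working session

There is one attempt and no reset: what is moved stays moved. The work goes in short steps, Python scripts to look and compute and a shell command to move; the robot and the scene stay as the last step left them, time stands still between calls to the robot, and variables do not carry over. Pictures are saved under pics/ and viewed, at most 10 in all, crops included, and the job is handed in when it is done.

```bash
ls; mkdir -p pics
python3 - <<'E'
from rig import arm
import cv2,numpy as np
s=arm.read_state(); print({k:np.round(v,3).tolist() for k,v in s.items()})
for n in("side","top","wrist"):
    c=arm.calibration(n); print(n,{k:np.round(v,3).tolist() for k,v in c.items()})
a=arm.get_image("side");b=arm.get_image("top")
cv2.imwrite("pics/side0.png",a[...,::-1]);cv2.imwrite("pics/top0.png",b[...,::-1])
for n in("side","top"):
  for t in("pack","dock","rinse_bottle","timer","vial","beaker","cassette","tape"):
    print(n,t,[(round(d["p"],2),np.round(d["extent"]).tolist()) for d in arm.find_in(t,n)][:4])
E
```

```text
pics
{'time_s': 0.0, 'joint_pos': [1.002, 0.384, 0.044, 1.6, -0.018, 1.161, -0.05], 'qd': [-0.0, -0.001, -0.001, 0.001, 0.001, 0.002, 0.001], 'joint_efforts': [0.0, -43.347, 1.024, -24.951, 0.01, 0.011, 0.0], 'position': [0.295, -0.579, 0.403], 'ee_rot': [-3.139, 0.0, 0.471], 'contact_force': [-0.154, 0.036, 0.38], 'torque': [-0.037, -0.028, 0.003], 'grip_force': 0.0, 'grip_width': 0.085}
side {'fx': 377.152, 'fy': 377.152, 'cx': 322.167, 'cy': 202.36, 'extrinsics': [[0.993, -0.085, 0.075, 0.508], [-0.112, -0.616, 0.78, -1.009], [-0.02, -0.783, -0.621, 0.824], [0.0, 0.0, 0.0, 1.0]]}
top {'fx': 494.648, 'fy': 494.648, 'cx': 326.643, 'cy': 197.406, 'extrinsics': [[0.295, -0.861, 0.414, 0.025], [-0.956, -0.262, 0.134, -0.218], [-0.007, -0.435, -0.9, 1.301], [0.0, 0.0, 0.0, 1.0]]}
wrist {'fx': 280.741, 'fy': 280.741, 'cx': 317.619, 'cy': 200.17, 'hand_eye': [[0.0, -0.953, -0.303, 0.078], [1.0, 0.0, -0.001, 0.0], [0.001, -0.303, 0.953, 0.031], [0.0, 0.0, 0.0, 1.0]]}
side pack [(0.63, [292.0, 176.0, 302.0, 192.0]), (0.57, [263.0, 245.0, 328.0, 281.0])]
side dock [(0.89, [263.0, 243.0, 327.
[... 249 characters left out ...]
beaker []
side cassette [(0.54, [259.0, 224.0, 280.0, 234.0])]
side tape [(0.78, [370.0, 246.0, 399.0, 270.0]), (0.45, [347.0, 249.0, 361.0, 267.0])]
top pack [(0.89, [258.0, 195.0, 277.0, 226.0]), (0.45, [222.0, 122.0, 233.0, 148.0])]
top dock [(0.94, [357.0, 231.0, 425.0, 288.0]), (0.64, [404.0, 165.0, 430.0, 193.0]), (0.25, [185.0, 142.0, 211.0, 171.0])]
top rinse_bottle [(0.94, [441.0, 284.0, 463.0, 307.0])]
top timer [(0.55, [293.0, 227.0, 316.0, 252.0])]
top vial [(0.61, [408.0, 193.0, 422.0, 212.0])]
top beaker [(0.71, [185.0, 140.0, 212.0, 169.0])]
top cassette [(0.71, [321.0, 258.0, 342.0, 270.0]), (0.38, [405.0, 165.0, 432.0, 194.0])]
top tape [(0.75, [403.0, 168.0, 430.0, 194.0])]
```

View pics/side0.png

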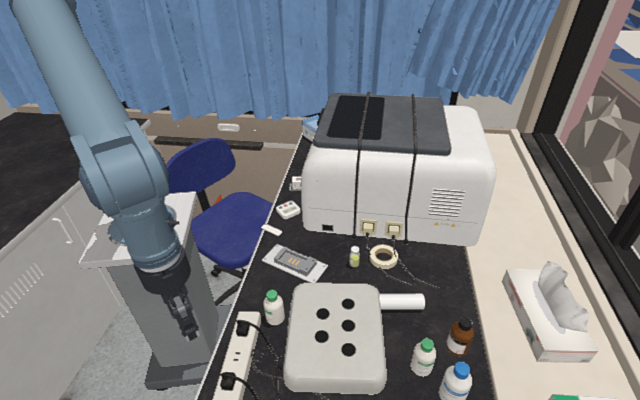

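View pics/top0.png

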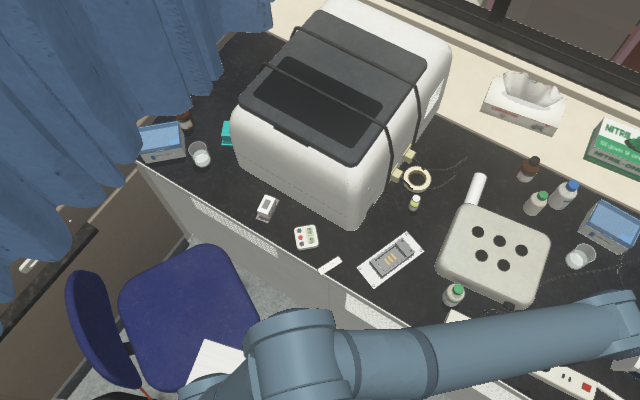

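Side shows the dock at (295,262), and the pack half hidden behind the instrument's corner at (297,184). Top shows the pack at (267,208), white on a grey foot, and the dock at (391,260). Possible confusions in top: the white pack (267,208), the turquoise look-alike (227,133), the timer (306,237) and the cassette (331,265). I choose (267,208).

```bash
cat > h.py <<'E'
from rig import arm
import numpy as np, cv2
from scipy.spatial.transform import Rotation as R
def rot(rpy): return R.from_euler('xyz',rpy).as_matrix()
def campose(n,s=None):
    c=arm.calibration(n)
    if n!='wrist': return c,np.array(c['extrinsics'])
    s=s or arm.read_state(); T=np.eye(4);T[:3,:3]=rot(s['ee_rot']);T[:3,3]=s['position']
    return c,T@np.array(c['hand_eye'])
def ray(c,T,uv):
    d=T[:3,:3]@np.array([(uv[0]-c['cx'])/c['fx'],(uv[1]-c['cy'])/c['fy'],1]); return T[:3,3],d/np.linalg.norm(d)
def atz(c,T,uv,z):
    o,d=ray(c,T,uv); return o+d*(z-o[2])/d[2]
def proj(c,T,P):
    q=(np.atleast_2d(P)-T[:3,3])@T[:3,:3]; return np.c_[c['fx']*q[:,0]/q[:,2]+c['cx'],c['fy']*q[:,1]/q[:,2]+c['cy']]
def tri(A,B):
    M=np.zeros((3,3));b=np.zeros(3)
    for o,d in(A,B):
        P=np.eye(3)-np.outer(d,d);M+=P;b+=P@o
    return np.linalg.solve(M,b)
def tooldelta(p,rpy,s=None):
    "shift and rotvec in tool axes to reach p,rpy from now"
    s=s or arm.read_state(); A=rot(s['ee_rot'])
    return np.round(A.T@(np.array(p)-s['position']),4), np.round(R.from_matrix(A.T@rot(rpy)).as_rotvec(),4)
E
python3 - <<'E'
from h import *
c,T=campose('top');c2,T2=campose('side')
im=arm.get_image('top')
for t in('pack','dock'):
  for r in arm.regions_of(t,'top')[:1]:
    m=r['region'].astype(np.uint8); rc=cv2.minAreaRect(cv2.findNonZero(m)); bx=cv2.boxPoints(rc)
    z=.02 if t=='pack' else .006
    print(t,r['p'],rc,[np.round(atz(c,T,b,z),3).tolist() for b in bx], np.round(atz(c,T,rc[0],z),3))
for t,uv in dict(timer=(305,240),cassette=(331,264),tape=(417,180),vial=(415,203),bottle=(453,296)).items(): print(t,np.round(atz(c,T,uv,.02),3))
print('dock tri',tri(ray(c,T,(391,260)),ray(c2,T2,(295,262.5))))
# instrument corner
for uv in((345,228),(238,178)): print('instr',atz(c,T,uv,0))
cv2.imwrite('pics/crop1.png',cv2.resize(im[170:300,230:430],None,fx=4,fy=4,interpolation=cv2.INTER_CUBIC)[...,::-1])
E
```

```text
pack 0.73 ((226.0, 133.5), (25.0, 10.0), 90.0) [[0.771, 0.366, 0.02], [0.78, 0.336, 0.02], [0.696, 0.302, 0.02], [0.687, 0.331, 0.02]] [0.733 0.334 0.02 ]
dock 0.59 ((390.1600341796875, 259.3800048828125), (28.399999618530273, 63.80000686645508), 53.13010025024414) [[0.443, -0.163, 0.006], [0.593, -0.271, 0.006], [0.541, -0.331, 0.006], [0.396, -0.224, 0.006]] [ 0.492 -0.246  0.006]
timer [ 0.472 -0.008  0.02 ]
cassette [ 0.427 -0.097  0.02 ]
tape [ 0.746 -0.262  0.02 ]
vial [ 0.671 -0.273  0.02 ]
bottle [ 0.437 -0.428  0.02 ]
dock tri [ 0.49474049 -0.24832505  0.00153689]
instr [ 0.54697424 -0.10171877  0.        ]
instr [0.60825217 0.24836392 0.        ]
```

View pics/crop1.png

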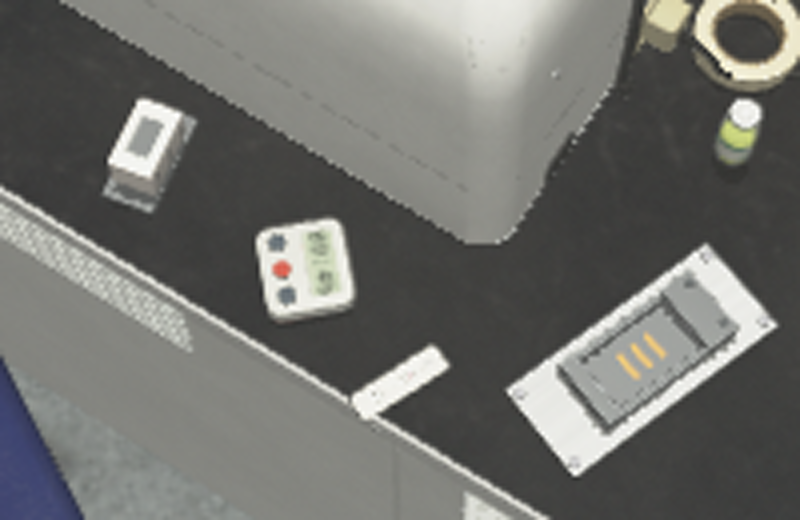

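The crop shows the white pack on its grey foot at (267,208). Its long axis runs up and right, and the instrument stands just behind it. The dock's sprung end (big block) is at the upper right, about (405,247), so dock yaw is about -36°. Next I go over the dock with the wrist camera.

Run:
```python
from h import *
c,T=campose('top')
print('pack',atz(c,T,(267,209),.02), 'instr top?')
for a,b in(((130,193),(170,112)),): print([atz(c,T,(230+p[0]/4,170+p[1]/4),.03) for p in(a,b)])
print(tooldelta([.45,-.26,.36],[np.pi,0,.471]))
```

```text
pack [0.53013974 0.12515887 0.02      ] instr top?
[array([0.49576778, 0.12473119, 0.03      ]), array([0.56322103, 0.11935088, 0.03      ])]
(array([ 0.2831, -0.2142,  0.0447]), array([ 0.    ,  0.    , -0.0001]))
```

The rows are not in the units I measure in: shifts go in shares of 800 mm and turns go in shares of pi rad. I convert before sending: 0.283 m / 0.8 = 0.3538, 0.25 m / 0.8 = 0.3125.

```bash
echo '{"sx":[0.0625, 0.125, 0.1875, 0.25, 0.3125, 0.3538, 0.3538, 0.3538], "sy":[-0.045, -0.09, -0.135, -0.18, -0.225, -0.2675, -0.2675, -0.2675], "sz":[0.01, 0.02, 0.03, 0.04, 0.05, 0.0563, 0.0563, 0.0563], "drx":[0, 0, 0, 0, 0, 0, 0, 0], "dry":[0, 0, 0, 0, 0, 0, 0, 0], "drz":[0, 0, 0, 0, 0, 0, 0, 0]}' > rows.txt && python3 -m crank rows.txt
python3 - <<'E'
from h import *
s=arm.read_state();c,T=campose('wrist',s);im=arm.get_image('wrist')
cv2.imwrite('pics/w1.png',im[...,::-1]); np.savez('w1.npz',T=T)
for r in arm.find_in('dock','wrist')[:2]: print(r)
E
```

```text
time_s: 2.05
position: [0.4499, -0.2607, 0.3599]
ee_rot: [3.141, 0.0, 0.471]
contact_force: [-1.1, -0.1, 0.5]
grip_width: 0.0857
grip_force: 0.0
{'extent': [242.9, 68.2, 409.6, 199.7], 'p': 0.87}
```

View pics/w1.png

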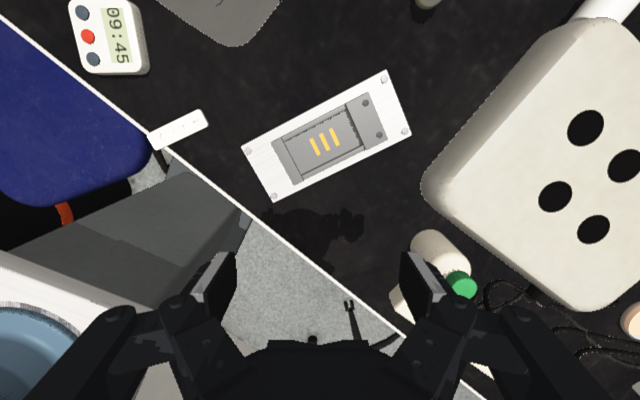

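The wrist view shows the plate's corners at about (242,147), (387,69), (411,132) and (275,203), with the sprung block at the right end (365,115). I fit the plate and view an enlargement in dock coordinates to read the cradle offset.

```bash
cat > dockfit.py <<'E'
from h import *
from scipy.optimize import least_squares
def fit(im,T,c,z=.006):
    "plate pose (x,y,yaw) at height z from its bright outline"
    r=max(arm.regions_of('dock','wrist'),key=lambda r:r['p']); x0,y0,x1,y1=[int(v) for v in r['extent']]
    g=cv2.cvtColor(im,cv2.COLOR_RGB2GRAY); m=np.zeros_like(g); m[y0-6:y1+6,x0-6:x1+6]=(g[y0-6:y1+6,x0-6:x1+6]>110)
    n,l,st,_=cv2.connectedComponentsWithStats(m); m=(l==1+np.argmax(st[1:,4])).astype(np.uint8)
    h=cv2.convexHull(cv2.findNonZero(m))[:,0].astype(float)
    P=np.array([atz(c,T,q,z)[:2] for q in h],np.float32)
    rc=cv2.minAreaRect(P); b=cv2.boxPoints(rc); e=[b[1]-b[0],b[2]-b[1]]; L=max(e,key=np.linalg.norm)
    yaw=np.arctan2(L[1],L[0]); yaw=yaw if abs(yaw)<np.pi/2 else yaw-np.sign(yaw)*np.pi
    return np.array(rc[0]),yaw,sorted(rc[1])
def rect(im,T,c,p,yaw,z,sc=4000,L=.2,W=.09):
    A=np.array([[np.cos(yaw),-np.sin(yaw)],[np.sin(yaw),np.cos(yaw)]])
    q=np.array([[-L/2,W/2],[L/2,W/2],[L/2,-W/2],[-L/2,-W/2]])
    uv=proj(c,T,np.c_[q@A.T+p,np.full(4,z)]).astype(np.float32)
    d=np.float32([[0,0],[L*sc,0],[L*sc,W*sc],[0,W*sc]])
    return cv2.warpPerspective(im,cv2.getPerspectiveTransform(uv,d),(int(L*sc),int(W*sc)))
E
python3 - <<'E'
from dockfit import *
s=arm.read_state();c,T=campose('wrist',s);im=arm.get_image('wrist')
p,y,d=fit(im,T,c); print(p,y,d,T[:3,3])
cv2.imwrite('pics/r1.png',rect(im,T,c,p,y,.006)[...,::-1])
# to pack view: TCP over (0.43,0.12), camera
print(tooldelta([.42,.10,.36],[np.pi,0,.471]))
E
```

```text
[ 0.49465171 -0.24790251] -0.6339277 [0.07643096148967743, 0.1800270974636078] [ 0.51877783 -0.2275206   0.32890712]
(array([ 0.1369, -0.3364, -0.0004]), array([ 0.0006,  0.0001, -0.0036]))
```

View pics/r1.png

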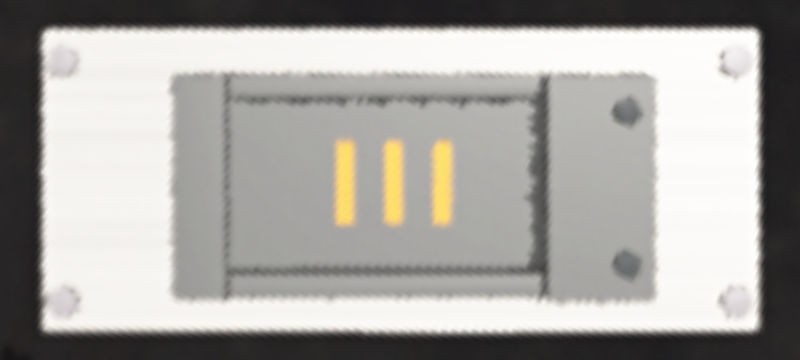

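The fitted plate is 180.0 × 76.4 mm, as it should be. The dock is at (0.4947,-0.2479) with yaw -0.634. The lip edges and contacts put the cradle offset at about -1.2 mm (lips at 547 and 228 px). Now I cross drawn back to the pack and turn so the camera faces the robot.

To row units: -0.326 m / 0.8 = -0.4075, -0.325 m / 0.8 = -0.4063, -1.48 rad / 3.1416 = -0.4711.

```bash
echo '{"sx":[-0.01, -0.0213, 0.005, 0.0325, 0.0588, 0.085, 0.1113, 0.1375, 0.1375, 0.1375, 0.1625, 0.1875, 0.2213, 0.2213, 0.2213, 0.2213], "sy":[-0.0475, -0.095, -0.1475, -0.2, -0.2525, -0.3038, -0.3563, -0.4075, -0.4075, -0.4075, -0.4075, -0.4075, -0.4063, -0.4063, -0.4063, -0.4063], "sz":[0, 0, 0, 0, 0, 0, 0, 0, 0, 0, 0, 0, 0, 0, 0, 0], "drx":[0, 0, 0, 0, 0, 0, 0, 0, 0, 0, 0, 0, 0, 0, 0, 0], "dry":[0, 0, 0, 0, 0, 0, 0, 0, 0, 0, 0, 0, 0, 0, 0, 0], "drz":[-0.0589, -0.1178, -0.1767, -0.2355, -0.2944, -0.3533, -0.4122, -0.4711, -0.53, -0.5889, -0.6478, -0.7066, -0.7655, -0.8244, -0.8244, -0.8244]}' > rows.txt && python3 -m crank rows.txt
python3 - <<'E'
from h import *
s=arm.read_state();c,T=campose('wrist',s);im=arm.get_image('wrist')
print(np.round(s['joint_pos'],2))
cv2.imwrite('pics/w2.png',im[...,::-1]); cv2.imwrite('w2.png',im[...,::-1]);np.savez('w2.npz',T=T)
for r in arm.find_in('pack','wrist')[:3]: print(r)
E
```

```text
time_s: 4.25
position: [0.4603, 0.1089, 0.3596]
ee_rot: [-3.141, -0.0, 3.057]
contact_force: [0.0, 0.5, -0.2]
grip_width: 0.085
grip_force: 0.0
[ 0.25  0.14 -0.6   2.03  0.1   1.    1.09]
{'extent': [324.5, 208.4, 356.9, 271.9], 'p': 0.79}
{'extent': [475.1, 363.1, 498.3, 392.8], 'p': 0.59}
```

View pics/w2.png

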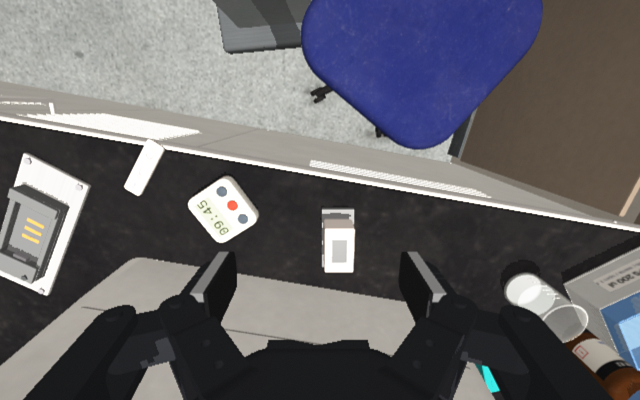

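The wrist view shows the pack at (339,240): white body with a grey tongue toward the robot at (339,213), between the fingers. The instrument's edge is just beyond it at about y=275. I fit the pack model to the silhouettes of both views.

```bash
cat > packfit.py <<'E'
from h import *
from scipy.optimize import minimize
def box(l,w,z0,z1): return np.array([[a*l/2,b*w/2,z] for a in(-1,1) for b in(-1,1) for z in(z0,z1)])
B=[box(.08,.04,0,.008),box(.056,.034,.008,.04)]
def sil(p,c,T,k=8,off=(0,0),n=(200,200)):
    x,y,yaw,z=p; A=rot([0,0,yaw]); m=np.zeros(n,np.uint8)
    for b in B:
        uv=(proj(c,T,b@A.T+[x,y,z])-off)*k
        cv2.fillConvexPoly(m,cv2.convexHull(uv.astype(np.float32)).round().astype(np.int32),1)
    return m
def fit(views,p0,free=(0,1,2,3)):
    free=list(free)
    def cost(q):
        p=np.array(p0,float); p[free]+=np.array(q)*[.01,.01,.1,.01][:0] if 0 else np.array(q)*np.array([.01,.01,.1,.01])[free]
        t=0
        for m,c,T in views:
            ys,xs=np.nonzero(m); o=np.array([xs.min()-10,ys.min()-10]); w=xs.max()-o[0]+11;h=ys.max()-o[1]+11
            M=cv2.resize(m[o[1]:o[1]+h,o[0]:o[0]+w].astype(np.uint8),None,fx=8,fy=8,interpolation=cv2.INTER_NEAREST)
            S=sil(p,c,T,8,o-.0,M.shape); t+=1-(M&S).sum()/(M|S).sum()
        return t
    best=None
    for k in range(3):
        r=minimize(cost,np.zeros(len(free)) if best is None else best.x,method='Nelder-Mead',options=dict(initial_simplex=(np.zeros(len(free)) if best is None else best.x)+np.vstack([np.zeros(len(free)),np.eye(len(free))*(.8/(k+1))]),xatol=.005,fatol=1e-4))
        best=r if best is None or r.fun<best.fun else best
    p=np.array(p0,float);p[free]+=best.x*np.array([.01,.01,.1,.01])[free]; return p,best.fun
def mask(cam,near):
    R_=arm.regions_of('pack',cam); 
    r=min(R_,key=lambda r:np.hypot((r['extent'][0]+r['extent'][2])/2-near[0],(r['extent'][1]+r['extent'][3])/2-near[1]))
    return r['region'],r['extent'],r['p']
E
python3 - <<'E'
from packfit import *
s=arm.read_state();c,T=campose('wrist',s);arm.get_image('wrist')
m,e,p=mask('wrist',(339,240)); print(e,p,m.sum())
ct,Tt=campose('top');arm.get_image('top'); mt,et,pt=mask('top',(267,209)); print(et,pt,mt.sum())
np.savez('v1.npz',m=m,T=T)
p0=[.53,.122,-.08,0]
print(fit([(m,c,T)],p0)); print(fit([(m,c,T)],p0,(0,1,2)))
if abs(et[0]-258)<8: print(fit([(mt,ct,Tt)],p0,(0,1,2))); print(fit([(m,c,T),(mt,ct,Tt)],p0))
E
```

```text
[323.0, 209.4, 356.0, 272.3] 0.88 2084
[257.7, 204.2, 270.7, 223.6] 0.61 183
(array([ 0.54055359,  0.12687171, -0.08217183, -0.00409426]), np.float64(0.02002915214608625))
(array([ 0.53881976,  0.12683227, -0.07946936,  0.        ]), np.float64(0.033247134368689424))
(array([0.51052033, 0.13003434, 0.79236639, 0.        ]), np.float64(0.5415567542029214))
(array([ 0.5379489 ,  0.12693359, -0.07949488, -0.00080512]), np.float64(0.6459518143375208))
```

The wrist fit is good (IoU 0.97): pack at (0.539,0.127), yaw -0.08, and the underside height comes out at about 0. I move nearer for a second view.

To row units: 0.06 m / 0.8 = 0.075, -0.04 m / 0.8 = -0.05, -0.005 rad / 3.1416 = -0.0016.

```bash
echo '{"sx":[-0.0163, -0.0338, -0.05, -0.05, -0.05], "sy":[0.0075, 0.015, 0.0225, 0.0225, 0.0225], "sz":[0.025, 0.05, 0.075, 0.075, 0.075], "drx":[0, 0, 0, 0, 0], "dry":[0, 0, 0, 0, 0], "drz":[-0.0016, -0.0016, -0.0016, -0.0016, -0.0016]}' > rows.txt && python3 -m crank rows.txt
python3 - <<'E'
from packfit import *
s=arm.read_state();c,T=campose('wrist',s);im=arm.get_image('wrist')
m,e,p=mask('wrist',(320,200)); print(e,p,m.sum())
v=np.load('v1.npz'); p0=[.539,.127,-.08,0]
print(fit([(m,c,T)],p0)); print(fit([(m,c,T)],p0,(0,1,2)));r=fit([(m,c,T),(v['m'],c,v['T'])],p0);print(r)
np.savez('v2.npz',m=m,T=T)
a=cv2.resize(im[150:400,200:480],None,fx=2,fy=2); 
for b in B:
    for q in (proj(c,T,b@rot([0,0,r[0][2]]).T+[r[0][0],r[0][1],r[0][3]])-[200,150])*2: cv2.circle(a,tuple(int(t) for t in q),3,(255,0,0),1)
cv2.imwrite('pics/w3.png',a[...,::-1])
E
```

```text
time_s: 5.18
position: [0.5014, 0.1245, 0.3001]
ee_rot: [-3.142, -0.0, 3.066]
contact_force: [0.2, 0.7, 0.4]
grip_width: 0.0852
grip_force: 0.0
[304.7, 189.1, 344.9, 272.1] 0.69 3216
(array([ 0.53968819,  0.126535  , -0.09129409, -0.00289791]), np.float64(0.032125470634787434))
(array([ 0.5380674 ,  0.12681306, -0.08752146,  0.        ]), np.float64(0.03720758538766977))
(array([ 0.54006391,  0.12679055, -0.07952348, -0.00343498]), np.float64(0.0595169842779808))
```

View pics/w3.png

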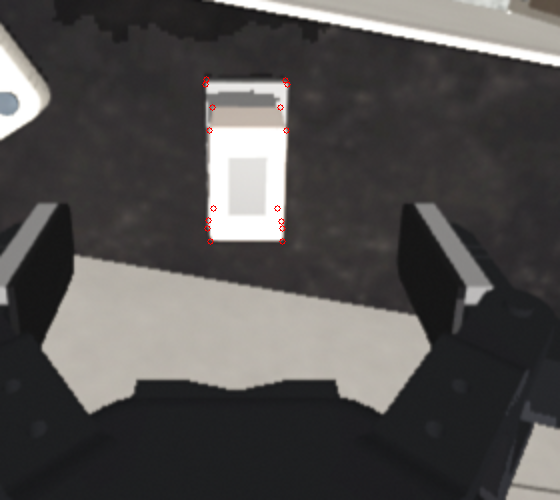

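The overlay corners sit on the pack. It is at (0.5385,0.1267), yaw -0.083, and the instrument's foot is about 2-3 cm beyond its far tongue. I grip 6 mm toward the robot side and stay high enough to clear the dock walls.

To row units: 0.114 m / 0.8 = 0.1425, -0.031 m / 0.8 = -0.0388, 0.008 rad / 3.1416 = 0.0025.

```bash
echo '{"sx":[-0.02, -0.0388, -0.0388, -0.0388, -0.0388, -0.0388, -0.0388, -0.0388, -0.0388], "sy":[0.0038, 0.0063, 0.0063, 0.0063, 0.0063, 0.0063, 0.0063, 0.0063, 0.0063], "sz":[0, 0.0125, 0.05, 0.0875, 0.1188, 0.135, 0.1425, 0.1425, 0.1425], "drx":[0, 0, 0, 0, 0, 0, 0, 0, 0], "dry":[0, 0, 0, 0, 0, 0, 0, 0, 0], "drz":[0.0025, 0.0025, 0.0025, 0.0025, 0.0025, 0.0025, 0.0025, 0.0025, 0.0025]}' > rows.txt && python3 -m crank rows.txt && echo '{"sx":[0, 0, 0, 0, 0, 0], "sy":[0, 0, 0, 0, 0, 0], "sz":[0, 0, 0, 0, 0, 0], "drx":[0, 0, 0, 0, 0, 0], "dry":[0, 0, 0, 0, 0, 0], "drz":[0, 0, 0, 0, 0, 0]}' > rows.txt && python3 -m crank rows.txt 0.02 60
```

```text
time_s: 6.4
position: [0.5335, 0.1273, 0.1867]
ee_rot: [3.141, 0.002, 3.058]
contact_force: [-0.6, 0.9, 0.0]
grip_width: 0.0853
grip_force: 0.0
time_s: 7.15
position: [0.5333, 0.1274, 0.1861]
ee_rot: [3.141, 0.001, 3.058]
contact_force: [0.7, 0.1, 3.7]
grip_width: 0.0329
grip_force: 61.5
```

To row units: 0.125 m / 0.8 = 0.1563, -0.11 m / 0.8 = -0.1375.

```bash
echo '{"sx":[0, 0.0038, 0.025, 0.075, 0.125, 0.1563, 0.1563, 0.1563, 0.1563], "sy":[0, 0, 0, -0.0063, -0.01, -0.0125, -0.0125, -0.0125, -0.0125], "sz":[-0.015, -0.05, -0.075, -0.1, -0.125, -0.1375, -0.1375, -0.1375, -0.1375], "drx":[0, 0, 0, 0, 0, 0, 0, 0, 0], "dry":[0, 0, 0, 0, 0, 0, 0, 0, 0], "drz":[0, 0, 0, 0, 0, 0, 0, 0, 0]}' > rows.txt && python3 -m crank rows.txt
cat > pose.py <<'E'
from h import *
D=np.array([.4947,-.2479]);DY=-.634
PT=np.array([-.0052,0,.1861])  # pack origin in tool
AP=np.diag([-1.,1,-1])         # pack axes in tool
def tcp(nx,nz,th,ny=0.,yaw=DY):
    "TCP pos,rpy for nose bottom edge at dock x nx, height nz over floor (m), nose-down th rad"
    Rd=rot([0,0,yaw]); Rp=Rd@rot([0,th,0]); nose=np.r_[D,0]+Rd@np.array([nx,ny,.01+nz])
    o=nose-Rp@np.array([.04,0,0]); Rt=Rp@AP.T
    return o-Rt@PT, R.from_matrix(Rt).as_euler('xyz')
def now(s=None):
    s=s or arm.read_state(); Rt=rot(s['ee_rot']); o=s['position']+Rt@PT; Rp=Rt@AP; n=o+Rp@np.array([.04,0,0]); t=o-Rp@np.array([.04,0,0])
    f=lambda q:np.round(1e3*(rot([0,0,DY]).T@(q-np.r_[D,.01])),2)
    F=rot([0,0,DY]).T@np.array(s['contact_force'])
    a=rot([0,0,DY]).T@Rp; return dict(t=round(s['time_s'],2),nose=f(n),tail=f(t),th=round(np.degrees(-np.arcsin(a[2,0])),2),yaw=round(np.degrees(np.arctan2(a[1,0],a[0,0])),2),F=np.round(F,1),M=np.round(rot([0,0,DY]).T@np.array(s['torque']),2),w=round(s['grip_width'],4),g=round(s['grip_force'],1))
E
python3 - <<'E'
from pose import *
print(now()); 
for a in((.018,.08,0.),(.018,.04,.349)): p,r=tcp(*a); print(p,r,tooldelta(p,r))
E
```

```text
time_s: 8.28
position: [0.4083, 0.1274, 0.2955]
ee_rot: [3.141, -0.0, 3.057]
contact_force: [1.1, 0.5, -1.9]
grip_width: 0.0333
grip_force: 61.0
{'t': 8.28, 'nose': array([-253.5 ,  274.87,   99.37]), 'tail': array([-321.73,  233.09,   99.39]), 'th': np.float64(0.02), 'yaw': np.float64(31.48), 'F': array([ 0.6,  1. , -1.9]), 'M': array([0.  , 0.02, 0.06]), 'w': 0.0333, 'g': 61.0}
[ 0.47278593 -0.23178748  0.2761    ] [-3.14159265  0.          2.50759265] (array([-0.0946, -0.3525,  0.0191]), array([ 5.000e-04, -5.000e-04,  5.494e-01]))
[ 0.52625249 -0.27109925  0.2403375 ] [-3.14159265 -0.349       2.50759265] (array([-0.1512, -0.3872,  0.0548]), array([-0.0953,  0.3397,  0.5438]))
```

To row units: -0.3525 m / 0.8 = -0.4406, -0.0946 m / 0.8 = -0.1183, 0.549 rad / 3.1416 = 0.1748.

```bash
echo '{"sx":[-0.005, -0.01, -0.0163, -0.0225, -0.0288, -0.035, -0.075, -0.1183, -0.1183, -0.1183], "sy":[-0.0588, -0.125, -0.1938, -0.2625, -0.3313, -0.4, -0.4313, -0.4406, -0.4406, -0.4406], "sz":[0, 0, 0, 0, 0, 0, 0, 0, 0, 0], "drx":[0, 0, 0, 0, 0, 0, 0, 0, 0, 0], "dry":[0, 0, 0, 0, 0, 0, 0, 0, 0, 0], "drz":[0, 0.0318, 0.0637, 0.0955, 0.1273, 0.1592, 0.1748, 0.1748, 0.1748, 0.1748]}' > rows.txt && python3 -m crank rows.txt
python3 - <<'E'
from pose import *
print(now())
im=arm.get_image('side'); im2=arm.get_image('top')
cv2.imwrite('pics/s4.png',np.hstack([cv2.resize(im[180:300,220:360],None,fx=2.8,fy=2.8),cv2.resize(im2[180:300,320:460],None,fx=2.8,fy=2.8)])[...,::-1])
for a in((.018,.06,.18),(.018,.04,.349)): p,r=tcp(*a); print(tooldelta(p,r))
E
```

```text
time_s: 9.52
position: [0.472, -0.2315, 0.2946]
ee_rot: [-3.141, -0.003, 2.509]
contact_force: [0.3, 0.2, -1.3]
grip_width: 0.0329
grip_force: 60.9
{'t': 9.53, 'nose': array([16.6 , -0.25, 98.34]), 'tail': array([-63.4 ,  -0.37,  98.58]), 'th': np.float64(0.17), 'yaw': np.float64(0.08), 'F': array([ 0.2,  0.3, -1.3]), 'M': array([ 0.  ,  0.07, -0.01]), 'w': 0.0329, 'g': 60.9}
(array([-0.0356,  0.0003,  0.0336]), array([-0.0008,  0.1776,  0.0015]))
(array([-0.068 ,  0.0003,  0.0543]), array([-0.001 ,  0.3466,  0.0015]))
```

View pics/s4.png

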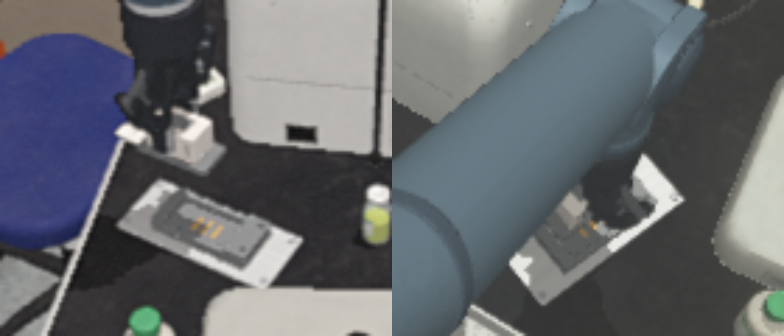

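The side crop shows the pack level in the fingers above the dock, lined up with it. I tilt nose-down 20° and go 40 mm over the floor.

To row units: -0.068 m / 0.8 = -0.085, 0.054 m / 0.8 = 0.0675, 0.347 rad / 3.1416 = 0.1105.

```bash
echo '{"sx":[-0.0225, -0.045, -0.065, -0.085, -0.085, -0.085], "sy":[0, 0, 0, 0, 0, 0], "sz":[0.0213, 0.0413, 0.055, 0.0675, 0.0675, 0.0675], "drx":[0, 0, 0, 0, 0, 0], "dry":[0.0286, 0.0567, 0.0834, 0.1105, 0.1105, 0.1105], "drz":[0, 0, 0, 0.0003, 0.0003, 0.0003]}' > rows.txt && python3 -m crank rows.txt
python3 - <<'E'
from pose import *
print(now()); print(arm.read_state()['joint_pos'])
for a in((.018,.01,.349),(.018,.003,.349)): p,r=tcp(*a); print(tooldelta(p,r))
E
```

```text
time_s: 10.38
position: [0.5265, -0.2713, 0.2419]
ee_rot: [-3.141, -0.346, 2.508]
contact_force: [-0.6, 0.7, -2.2]
grip_width: 0.0334
grip_force: 61.0
{'t': 10.38, 'nose': array([ 1.88e+01, -2.00e-02,  4.15e+01]), 'tail': array([-5.645e+01, -6.000e-02,  6.866e+01]), 'th': np.float64(19.85), 'yaw': np.float64(0.03), 'F': array([-0.9,  0.3, -2.2]), 'M': array([-0.05, -0.46,  0.02]), 'w': 0.0334, 'g': 61.0}
[ 0.62516155  0.57502323 -0.25922825  1.72096125  0.05974461  1.19941689
  1.28858521]
(array([-0.0104, -0.    ,  0.0298]), array([-0.0005,  0.0025,  0.0005]))
(array([-0.0128, -0.    ,  0.0364]), array([-0.0005,  0.0025,  0.0005]))
```

To row units: 0.031 m / 0.8 = 0.0388, 0.028 m / 0.8 = 0.035, 0.002 rad / 3.1416 = 0.0006.

```bash
cat > n.sh <<'E'
python3 -c "from pose import *;print({k:(v.tolist() if hasattr(v,'tolist') else v) for k,v in now().items()})"
E
echo '{"sx":[-0.005, -0.01, -0.0125, -0.0138, -0.0138], "sy":[0, 0, 0, 0, 0], "sz":[0.0138, 0.0263, 0.035, 0.0388, 0.0388], "drx":[0, 0, 0, 0, 0], "dry":[0.0003, 0.0003, 0.0006, 0.0006, 0.0006], "drz":[0, 0, 0, 0, 0]}' > rows.txt && python3 -m crank rows.txt; sh n.sh; echo '{"sx":[-0.0009, -0.0018, -0.0018], "sy":[0, 0, 0], "sz":[0.0024, 0.0048, 0.0048], "drx":[0, 0, 0], "dry":[0, 0, 0], "drz":[0, 0, 0]}' > rows.txt && python3 -m crank rows.txt; sh n.sh
```

```text
time_s: 11.0
position: [0.5268, -0.2716, 0.2084]
ee_rot: [-3.141, -0.35, 2.508]
contact_force: [0.1, 0.3, -1.7]
grip_width: 0.0332
grip_force: 61.0
{'t': 11.0, 'nose': [18.68, -0.13, 8.11], 'tail': [-56.48, -0.14, 35.51], 'th': 20.03, 'yaw': 0.01, 'F': [-0.0, 0.3, -1.7], 'M': [-0.02, -0.49, -0.04], 'w': 0.0332, 'g': 61.0}
time_s: 11.38
position: [0.5269, -0.2717, 0.2047]
ee_rot: [-3.141, -0.349, 2.508]
contact_force: [-0.2, 0.2, -2.1]
grip_width: 0.0328
grip_force: 61.0
{'t': 11.38, 'nose': [18.87, -0.11, 4.33], 'tail': [-56.31, -0.12, 31.7], 'th': 20.01, 'yaw': 0.01, 'F': [-0.3, 0.1, -2.1], 'M': [0.01, -0.54, 0.03], 'w': 0.0328, 'g': 61.0}
```

To row units: 0.0014 m / 0.8 = 0.0018, 0.001 m / 0.8 = 0.0013.

```bash
for i in 1 2; do echo '{"sx":[-0.0004, -0.0006, -0.0006], "sy":[0, 0, 0], "sz":[0.0013, 0.0018, 0.0018], "drx":[0, 0, 0], "dry":[0, 0, 0], "drz":[0, 0, 0]}' > rows.txt && python3 -m crank rows.txt >/dev/null; sh n.sh; done;  echo '{"sx":[-0.0004, -0.0004], "sy":[0, 0], "sz":[0.0013, 0.0013], "drx":[0, 0], "dry":[0, 0], "drz":[0, 0]}' > rows.txt && python3 -m crank rows.txt >/dev/null; sh n.sh
```

```text
{'t': 11.75, 'nose': [18.92, -0.11, 2.9], 'tail': [-56.25, -0.12, 30.26], 'th': 20.0, 'yaw': 0.01, 'F': [-0.6, 0.7, -1.6], 'M': [-0.06, -0.42, 0.02], 'w': 0.0328, 'g': 61.0}
{'t': 12.12, 'nose': [18.84, -0.07, 1.35], 'tail': [-56.34, -0.09, 28.72], 'th': 20.01, 'yaw': 0.02, 'F': [-0.1, 0.2, -2.2], 'M': [-0.01, -0.49, -0.06], 'w': 0.0331, 'g': 61.0}
{'t': 12.38, 'nose': [18.77, -0.13, 0.3], 'tail': [-56.4, -0.14, 27.67], 'th': 20.01, 'yaw': 0.01, 'F': [-0.2, -0.1, -2.2], 'M': [-0.03, -0.49, -0.02], 'w': 0.033, 'g': 61.0}
```

To row units: 0.0006 m / 0.8 = 0.0008, -0.0002 m / 0.8 = -0.0003.

```bash
for i in 1 2 3; do echo '{"sx":[-0.0003, -0.0003, -0.0003], "sy":[0, 0, 0], "sz":[0.0008, 0.0008, 0.0008], "drx":[0, 0, 0], "dry":[0, 0, 0], "drz":[0, 0, 0]}' > rows.txt && python3 -m crank rows.txt >/dev/null; sh n.sh; done
```

```text
{'t': 12.75, 'nose': [18.91, -0.09, -0.18], 'tail': [-56.27, -0.1, 27.17], 'th': 19.99, 'yaw': 0.01, 'F': [0.0, 0.5, -1.2], 'M': [-0.02, -0.5, 0.01], 'w': 0.0333, 'g': 61.0}
{'t': 13.12, 'nose': [18.83, -0.09, -0.45], 'tail': [-56.34, -0.11, 26.92], 'th': 20.01, 'yaw': 0.01, 'F': [-0.5, -0.2, 3.8], 'M': [-0.02, -0.09, 0.02], 'w': 0.0325, 'g': 61.3}
{'t': 13.5, 'nose': [18.81, -0.06, -0.56], 'tail': [-56.35, -0.08, 26.83], 'th': 20.02, 'yaw': 0.01, 'F': [-2.1, -0.9, 5.7], 'M': [-0.2, 0.25, 0.04], 'w': 0.0331, 'g': 61.9}
```

Floor contact came at nose height -0.3 mm, with forces small. I rotate to 15° about the nose and lift it just clear.

Run:
```python
from pose import *
s=arm.read_state()
for a in((.0188,.001,.305,-.0001),(.0188,.001,.262,-.0001),(.0278,.001,.262,-.0001)): p,r=tcp(*a); print(tooldelta(p,r,s))
```

```text
(array([ 0.0088, -0.0001,  0.0007]), array([-0.0004, -0.0445,  0.0002]))
(array([ 0.0166, -0.0001,  0.0032]), array([-0.0004, -0.0875,  0.0002]))
(array([ 0.0082, -0.0001,  0.0001]), array([-0.0004, -0.0875,  0.0002]))
```

The rows are not in the units I measure in: shifts go in shares of 800 mm and turns go in shares of pi rad. I convert before sending: 0.0166 m / 0.8 = 0.0208, 0.0088 m / 0.8 = 0.011, -0.0875 rad / 3.1416 = -0.0279.

```bash
echo '{"sx":[0.0006, 0.011, 0.0208, 0.0208, 0.0208], "sy":[0, 0, 0, 0, 0], "sz":[-0.0018, 0.0009, 0.004, 0.004, 0.004], "drx":[0, 0, 0, 0, 0], "dry":[0, -0.0142, -0.0279, -0.0279, -0.0279], "drz":[0, 0, 0, 0, 0]}' > rows.txt && python3 -m crank rows.txt>/dev/null; sh n.sh
```

```text
{'t': 14.12, 'nose': [18.28, -0.01, -0.26], 'tail': [-58.96, -0.03, 20.56], 'th': 15.09, 'yaw': 0.01, 'F': [-1.5, -0.4, 0.5], 'M': [-0.04, -0.06, 0.02], 'w': 0.0332, 'g': 61.2}
```

To row units: -0.0096 m / 0.8 = -0.012, -0.003 m / 0.8 = -0.0038.

```bash
echo '{"sx":[0.0001, -0.006, -0.012, -0.012], "sy":[0, 0, 0, 0], "sz":[-0.0005, -0.0021, -0.0038, -0.0038], "drx":[0, 0, 0, 0], "dry":[0, 0, 0, 0], "drz":[0, 0, 0, 0]}' > rows.txt && python3 -m crank rows.txt>/dev/null; sh n.sh; echo '{"sx":[-0.0013, -0.0024, -0.0024], "sy":[0, 0, 0], "sz":[-0.0003, -0.0006, -0.0006], "drx":[0, 0, 0], "dry":[0, 0, 0], "drz":[0, 0, 0]}' > rows.txt && python3 -m crank rows.txt>/dev/null; sh n.sh
```

```text
{'t': 14.62, 'nose': [29.83, -0.12, 0.45], 'tail': [-47.47, -0.11, 21.06], 'th': 14.93, 'yaw': -0.01, 'F': [-1.2, 0.7, -1.6], 'M': [0.03, -0.37, -0.0], 'w': 0.033, 'g': 61.2}
{'t': 15.0, 'nose': [30.85, -0.08, 0.46], 'tail': [-46.43, -0.1, 21.14], 'th': 14.98, 'yaw': 0.02, 'F': [0.9, -0.4, -2.6], 'M': [-0.06, -0.37, 0.0], 'w': 0.0332, 'g': 61.2}
```

To row units: -0.0011 m / 0.8 = -0.0014, 0.00015 m / 0.8 = 0.0002.

```bash
echo '{"sx":[-0.0014, -0.0014, -0.0014], "sy":[0, 0, 0], "sz":[0.0002, 0.0002, 0.0002], "drx":[0, 0, 0], "dry":[0, 0, 0], "drz":[0, 0, 0]}' > rows.txt && python3 -m crank rows.txt>/dev/null; sh n.sh; for i in 1 2 3; do echo '{"sx":[-0.0013, -0.0013, -0.0013], "sy":[0, 0, 0], "sz":[-0.0003, -0.0003, -0.0003], "drx":[0, 0, 0], "dry":[0, 0, 0], "drz":[0, 0, 0]}' > rows.txt && python3 -m crank rows.txt>/dev/null; sh n.sh; done
```

```text
{'t': 15.38, 'nose': [31.84, -0.1, 0.0], 'tail': [-45.43, -0.11, 20.69], 'th': 14.99, 'yaw': 0.01, 'F': [0.2, 0.1, -2.9], 'M': [-0.03, -0.4, -0.05], 'w': 0.0333, 'g': 61.2}
{'t': 15.75, 'nose': [32.87, -0.06, -0.02], 'tail': [-44.41, -0.08, 20.67], 'th': 14.99, 'yaw': 0.01, 'F': [-0.5, -0.1, -1.9], 'M': [-0.04, -0.33, 0.0], 'w': 0.0329, 'g': 61.2}
{'t': 16.12, 'nose': [33.78, -0.08, -0.05], 'tail': [-43.5, -0.1, 20.65], 'th': 15.0, 'yaw': 0.02, 'F': [-0.6, -0.3, -1.7], 'M': [-0.02, -0.25, 0.04], 'w': 0.033, 'g': 61.1}
{'t': 16.5, 'nose': [34.15, -0.09, -0.12], 'tail': [-43.1, -0.11, 20.69], 'th': 15.08, 'yaw': 0.02, 'F': [-2.8, 0.0, -0.1], 'M': [-0.02, 0.25, -0.0], 'w': 0.0334, 'g': 61.1}
```

The plunger is felt at nose x≈34 mm, so the offset is about -0.8 mm, in line with the image. I push on gently.

To row units: -0.00116 m / 0.8 = -0.0015, -0.0003 m / 0.8 = -0.0004.

```bash
for i in 1 2 3; do echo '{"sx":[-0.0015, -0.0015, -0.0015], "sy":[0, 0, 0], "sz":[-0.0004, -0.0004, -0.0004], "drx":[0, 0, 0], "dry":[0, 0, 0], "drz":[0, 0, 0]}' > rows.txt && python3 -m crank rows.txt>/dev/null; sh n.sh; done
```

```text
{'t': 16.88, 'nose': [35.43, -0.04, -0.15], 'tail': [-41.82, -0.07, 20.64], 'th': 15.07, 'yaw': 0.02, 'F': [-4.3, -1.0, 0.2], 'M': [-0.03, 0.57, -0.01], 'w': 0.0334, 'g': 61.1}
{'t': 17.25, 'nose': [36.62, -0.05, -0.15], 'tail': [-40.63, -0.07, 20.66], 'th': 15.08, 'yaw': 0.02, 'F': [-4.7, -0.1, 0.8], 'M': [-0.04, 0.88, -0.03], 'w': 0.0333, 'g': 61.1}
{'t': 17.62, 'nose': [37.27, -0.08, -0.17], 'tail': [-39.95, -0.1, 20.73], 'th': 15.14, 'yaw': 0.02, 'F': [-5.5, 0.1, 2.3], 'M': [-0.05, 1.04, -0.03], 'w': 0.0331, 'g': 61.1}
```

To row units: -0.00116 m / 0.8 = -0.0015, -0.0003 m / 0.8 = -0.0004.

```bash
for i in 1 2; do echo '{"sx":[-0.0015, -0.0015, -0.0015], "sy":[0, 0, 0], "sz":[-0.0004, -0.0004, -0.0004], "drx":[0, 0, 0], "dry":[0, 0, 0], "drz":[0, 0, 0]}' > rows.txt && python3 -m crank rows.txt>/dev/null; sh n.sh; done
```

```text
{'t': 18.0, 'nose': [37.83, -0.09, -0.21], 'tail': [-39.36, -0.11, 20.8], 'th': 15.22, 'yaw': 0.02, 'F': [-6.4, -0.9, 3.3], 'M': [-0.08, 1.28, -0.01], 'w': 0.0331, 'g': 61.2}
{'t': 18.38, 'nose': [38.4, -0.1, -0.21], 'tail': [-38.76, -0.13, 20.9], 'th': 15.3, 'yaw': 0.02, 'F': [-7.7, -0.5, 3.4], 'M': [-0.09, 1.47, -0.03], 'w': 0.0332, 'g': 61.2}
```

To row units: 0.0054 m / 0.8 = 0.0068, 0.001 m / 0.8 = 0.0013, -0.035 rad / 3.1416 = -0.0111.

```bash
echo '{"sx":[0.0068, 0.0068, 0.0068], "sy":[0, 0, 0], "sz":[0.0013, 0.0013, 0.0013], "drx":[0, 0, 0], "dry":[-0.0111, -0.0111, -0.0111], "drz":[0, 0, 0]}' > rows.txt && python3 -m crank rows.txt>/dev/null; sh n.sh;  echo '{"sx":[-0.0015, -0.0015, -0.0015], "sy":[0, 0, 0], "sz":[-0.0004, -0.0004, -0.0004], "drx":[0, 0, 0], "dry":[0, 0, 0], "drz":[0, 0, 0]}' > rows.txt && python3 -m crank rows.txt>/dev/null; sh n.sh
```

```text
{'t': 18.75, 'nose': [39.05, -0.06, -0.19], 'tail': [-38.79, -0.11, 18.27], 'th': 13.34, 'yaw': 0.03, 'F': [-7.6, -0.3, 2.9], 'M': [-0.05, 1.61, 0.02], 'w': 0.0332, 'g': 61.2}
{'t': 19.12, 'nose': [39.34, -0.05, -0.21], 'tail': [-38.46, -0.11, 18.41], 'th': 13.46, 'yaw': 0.04, 'F': [-9.2, -0.2, 4.4], 'M': [-0.08, 1.9, -0.04], 'w': 0.0329, 'g': 61.3}
```

To row units: 0.0109 m / 0.8 = 0.0136, 0.0028 m / 0.8 = 0.0035, -0.061 rad / 3.1416 = -0.0194.

```bash
echo '{"sx":[0.0068, 0.0136, 0.0136, 0.0136], "sy":[0, 0, 0, 0], "sz":[0.0016, 0.0035, 0.0035, 0.0035], "drx":[0, 0, 0, 0], "dry":[-0.0097, -0.0194, -0.0194, -0.0194], "drz":[0, 0, 0, 0]}' > rows.txt && python3 -m crank rows.txt>/dev/null; sh n.sh
```

```text
{'t': 19.62, 'nose': [39.77, -0.07, -0.17], 'tail': [-39.03, -0.13, 13.65], 'th': 9.94, 'yaw': 0.04, 'F': [-9.6, 0.3, 2.7], 'M': [-0.06, 1.89, -0.0], 'w': 0.0331, 'g': 61.4}
```

To row units: -0.001 m / 0.8 = -0.0013, -0.00017 m / 0.8 = -0.0002.

```bash
echo '{"sx":[-0.0013, -0.0013, -0.0013], "sy":[0, 0, 0], "sz":[-0.0002, -0.0002, -0.0002], "drx":[0, 0, 0], "dry":[0, 0, 0], "drz":[0, 0, 0]}' > rows.txt && python3 -m crank rows.txt>/dev/null; sh n.sh; echo '{"sx":[0.0045, 0.0089, 0.0089, 0.0089], "sy":[0, 0, 0, 0], "sz":[0.001, 0.0021, 0.0021, 0.0021], "drx":[0, 0, 0, 0], "dry":[-0.0064, -0.0127, -0.0127, -0.0127], "drz":[0, 0, 0, 0]}' > rows.txt && python3 -m crank rows.txt>/dev/null; sh n.sh
```

```text
{'t': 20.0, 'nose': [39.79, -0.08, -0.22], 'tail': [-38.98, -0.13, 13.78], 'th': 10.08, 'yaw': 0.04, 'F': [-9.3, 0.3, 4.9], 'M': [-0.09, 2.22, -0.01], 'w': 0.0331, 'g': 61.5}
{'t': 20.5, 'nose': [40.15, -0.07, -0.2], 'tail': [-39.12, -0.13, 10.61], 'th': 7.76, 'yaw': 0.05, 'F': [-11.4, 0.7, 5.1], 'M': [-0.06, 2.24, -0.01], 'w': 0.0333, 'g': 61.6}
```

To row units: 0.0072 m / 0.8 = 0.009, 0.0016 m / 0.8 = 0.002, -0.04 rad / 3.1416 = -0.0127.

```bash
for i in 1 2; do echo '{"sx":[0.0045, 0.009, 0.009, 0.009], "sy":[0, 0, 0, 0], "sz":[0.001, 0.002, 0.002, 0.002], "drx":[0, 0, 0, 0], "dry":[-0.0064, -0.0127, -0.0127, -0.0127], "drz":[0, 0, 0, 0]}' > rows.txt && python3 -m crank rows.txt>/dev/null; sh n.sh; done
```

```text
{'t': 21.0, 'nose': [40.45, -0.1, -0.14], 'tail': [-39.19, -0.16, 7.47], 'th': 5.46, 'yaw': 0.04, 'F': [-10.8, 0.2, 4.9], 'M': [0.02, 2.08, -0.04], 'w': 0.0328, 'g': 61.5}
{'t': 21.5, 'nose': [40.64, -0.11, -0.09], 'tail': [-39.23, -0.18, 4.32], 'th': 3.16, 'yaw': 0.05, 'F': [-10.9, -0.2, 2.3], 'M': [0.03, 2.19, 0.02], 'w': 0.0327, 'g': 61.5}
```

To row units: 0.0064 m / 0.8 = 0.008, 0.0036 m / 0.8 = 0.0045, -0.036 rad / 3.1416 = -0.0115.

```bash
echo '{"sx":[0.0045, 0.008, 0.008, 0.008], "sy":[0, 0, 0, 0], "sz":[0.0011, 0.002, 0.002, 0.002], "drx":[0, 0, 0, 0], "dry":[-0.0064, -0.0115, -0.0115, -0.0115], "drz":[0, 0, 0, 0]}' > rows.txt && python3 -m crank rows.txt>/dev/null; sh n.sh;  echo '{"sx":[0.0045, 0.0045, 0.0045], "sy":[0, 0, 0], "sz":[0.0011, 0.0011, 0.0011], "drx":[0, 0, 0], "dry":[-0.0064, -0.0064, -0.0064], "drz":[0, 0, 0]}' > rows.txt && python3 -m crank rows.txt>/dev/null; sh n.sh
```

```text
{'t': 22.0, 'nose': [40.87, -0.13, 0.01], 'tail': [-39.12, -0.19, 1.54], 'th': 1.1, 'yaw': 0.05, 'F': [-10.4, -0.7, 4.4], 'M': [0.02, 2.21, -0.03], 'w': 0.033, 'g': 61.7}
{'t': 22.38, 'nose': [41.03, -0.11, 0.11], 'tail': [-38.97, -0.18, 0.04], 'th': -0.05, 'yaw': 0.05, 'F': [-10.8, 0.3, 4.9], 'M': [0.13, 2.33, -0.03], 'w': 0.0331, 'g': 61.7}
```

The pack is level at floor height with forces under 12 N. I ease back and let the spring move the tail under the near lip.

To row units: 0.003 m / 0.8 = 0.0038, 0.002 m / 0.8 = 0.0025.

```bash
for i in 1 2; do echo '{"sx":[0.0013, 0.0025, 0.0038, 0.0038], "sy":[0, 0, 0, 0], "sz":[0, 0, 0, 0], "drx":[0, 0, 0, 0], "dry":[0, 0, 0, 0], "drz":[0, 0, 0, 0]}' > rows.txt && python3 -m crank rows.txt>/dev/null; sh n.sh; done
```

```text
{'t': 22.88, 'nose': [40.99, -0.1, 0.37], 'tail': [-39.01, -0.14, -0.16], 'th': -0.38, 'yaw': 0.03, 'F': [-5.5, 0.6, -3.9], 'M': [0.1, 1.5, 0.04], 'w': 0.0332, 'g': 60.8}
{'t': 23.38, 'nose': [39.28, -0.19, 0.98], 'tail': [-40.72, -0.21, 0.24], 'th': -0.53, 'yaw': 0.02, 'F': [-5.6, -0.2, -5.8], 'M': [0.09, 1.31, -0.03], 'w': 0.0328, 'g': 60.5}
```

To row units: -0.0016 m / 0.8 = -0.002, 0.0012 m / 0.8 = 0.0015, 0.009 rad / 3.1416 = 0.0029.

```bash
echo '{"sx":[0, -0.002, -0.002], "sy":[0, 0, 0], "sz":[0.0013, 0.0015, 0.0015], "drx":[0, 0, 0], "dry":[0, 0.0029, 0.0029], "drz":[0, 0, 0]}' > rows.txt && python3 -m crank rows.txt>/dev/null; sh n.sh; echo '{"sx":[0.0013, 0.0019, 0.0019], "sy":[0, 0, 0], "sz":[0, 0, 0], "drx":[0, 0, 0], "dry":[0, 0, 0], "drz":[0, 0, 0]}' > rows.txt && python3 -m crank rows.txt>/dev/null; sh n.sh
```

```text
{'t': 23.75, 'nose': [40.59, -0.18, 0.69], 'tail': [-39.41, -0.18, 0.51], 'th': -0.13, 'yaw': -0.0, 'F': [-5.0, -0.2, -0.2], 'M': [-0.03, 1.39, 0.02], 'w': 0.0333, 'g': 61.1}
{'t': 24.12, 'nose': [39.42, -0.15, 0.76], 'tail': [-40.58, -0.15, 0.5], 'th': -0.19, 'yaw': 0.0, 'F': [-5.8, 0.5, -2.7], 'M': [0.03, 1.26, -0.04], 'w': 0.033, 'g': 61.0}
```

```bash
echo '{"sx":[0, 0, 0], "sy":[0, 0, 0], "sz":[0.001, 0.001, 0.001], "drx":[0, 0, 0], "dry":[0, 0, 0], "drz":[0, 0, 0]}' > rows.txt && python3 -m crank rows.txt>/dev/null; sh n.sh; echo '{"sx":[0.0013, 0.0019, 0.0019], "sy":[0, 0, 0], "sz":[0, 0, 0], "drx":[0, 0, 0], "dry":[0, 0, 0], "drz":[0, 0, 0]}' > rows.txt && python3 -m crank rows.txt>/dev/null; sh n.sh
```

```text
{'t': 24.5, 'nose': [40.06, -0.14, 0.61], 'tail': [-39.94, -0.14, 0.27], 'th': -0.25, 'yaw': -0.0, 'F': [-5.9, 0.3, -0.3], 'M': [-0.01, 1.21, -0.0], 'w': 0.0332, 'g': 61.4}
{'t': 24.88, 'nose': [38.85, -0.12, 0.53], 'tail': [-41.14, -0.12, 0.13], 'th': -0.29, 'yaw': -0.01, 'F': [-4.5, -0.4, 1.1], 'M': [-0.11, 0.91, -0.01], 'w': 0.0328, 'g': 61.3}
```

To row units: 0.0015 m / 0.8 = 0.0019, 0.001 m / 0.8 = 0.0013.

```bash
echo '{"sx":[0.0013, 0.0019, 0.0019], "sy":[0, 0, 0], "sz":[0, 0, 0], "drx":[0, 0, 0], "dry":[0, 0, 0], "drz":[0, 0, 0]}' > rows.txt && python3 -m crank rows.txt>/dev/null; sh n.sh; echo '{"sx":[0.0013, 0.0013, 0.0013], "sy":[0, 0, 0], "sz":[0, 0, 0], "drx":[0, 0, 0], "dry":[0, 0, 0], "drz":[0, 0, 0]}' > rows.txt && python3 -m crank rows.txt>/dev/null; sh n.sh
```

```text
{'t': 25.25, 'nose': [37.71, -0.1, 0.41], 'tail': [-42.29, -0.09, -0.04], 'th': -0.32, 'yaw': -0.0, 'F': [-2.3, -0.7, 4.2], 'M': [-0.25, 0.43, -0.02], 'w': 0.0331, 'g': 61.6}
{'t': 25.62, 'nose': [36.8, -0.05, 0.4], 'tail': [-43.2, -0.04, -0.07], 'th': -0.33, 'yaw': -0.01, 'F': [0.6, -1.9, 5.7], 'M': [-0.34, -0.11, -0.03], 'w': 0.0331, 'g': 61.8}
```

The tail reached the near wall at -43.2 mm, where it was expected. I unload and let go.

To row units: -0.0007 m / 0.8 = -0.0009.

```bash
echo '{"sx":[0, 0], "sy":[0, 0], "sz":[-0.0009, -0.0009], "drx":[0, 0], "dry":[0, 0], "drz":[0, 0]}' > rows.txt && python3 -m crank rows.txt>/dev/null; sh n.sh; echo '{"sx":[0, 0, 0, 0, 0], "sy":[0, 0, 0, 0, 0], "sz":[0, 0, 0, 0, 0], "drx":[0, 0, 0, 0, 0], "dry":[0, 0, 0, 0, 0], "drz":[0, 0, 0, 0, 0]}' > rows.txt && python3 -m crank rows.txt 0.06; sh n.sh; echo '{"sx":[0, 0, 0, 0, 0, 0, 0, 0], "sy":[0, 0, 0, 0, 0, 0, 0, 0], "sz":[-0.0125, -0.0375, -0.075, -0.125, -0.1625, -0.1625, -0.1625, -0.1625], "drx":[0, 0, 0, 0, 0, 0, 0, 0], "dry":[0, 0, 0, 0, 0, 0, 0, 0], "drz":[0, 0, 0, 0, 0, 0, 0, 0]}' > rows.txt && python3 -m crank rows.txt
python3 - <<'E'
from packfit import *
from dockfit import rect
from pose import D,DY
s=arm.read_state();c,T=campose('wrist',s);im=arm.get_image('wrist')
m,e,p=mask('wrist',(320,200)); print(e,p)
a=rect(im,T,c,D,DY,.018)
b=cv2.resize(arm.get_image('side')[220:300,240:360],(600,400))[:240]
cv2.imwrite('pics/end.png',np.vstack([a,cv2.copyMakeBorder(b,0,0,0,200,cv2.BORDER_CONSTANT)])[...,::-1])
E
```

```text
{'t': 25.88, 'nose': [36.7, -0.05, 0.46], 'tail': [-43.3, -0.05, -0.01], 'th': -0.34, 'yaw': -0.0, 'F': [4.7, -1.4, -1.1], 'M': [-0.3, -1.04, -0.03], 'w': 0.033, 'g': 61.2}
time_s: 26.5
position: [0.4857, -0.2413, 0.1958]
ee_rot: [-3.141, 0.001, 2.508]
contact_force: [0.4, 0.1, 0.5]
grip_width: 0.0598
grip_force: 0.0
{'t': 26.5, 'nose': [34.25, -0.0, -0.23], 'tail': [-45.75, -0.03, -0.33], 'th': -0.07, 'yaw': 0.02, 'F': [0.3, 0.4, 0.5], 'M': [0.04, -0.02, 0.0], 'w': 0.0598, 'g': 0.0}
time_s: 27.5
position: [0.4849, -0.241, 0.3243]
ee_rot: [-3.141, -0.002, 2.508]
contact_force: [0.1, 0.2, -0.8]
grip_width: 0.0599
grip_force: 0.0
[302.0, 166.0, 340.6, 238.7] 0.84
```

View pics/end.png

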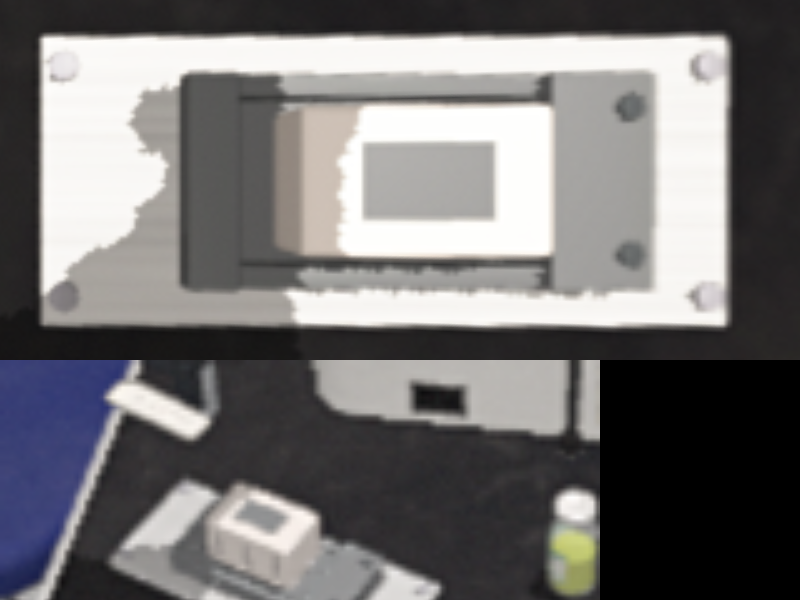

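The pack sits flat in the pocket. Its far tongue is under the sprung lip (edge at 553 px) and its tail is under the near lip (edge at 240 px). The body edges lie at 275 and 303 px, against 276 and 307 predicted for the seated pose, and the gripper is clear above.

```bash
python3 -c "
from rig import arm
print(arm.job_done())"
```

```text
the job is handed in; nothing more can be done
None
```

The pack is on charge: flat in the pocket with a tongue under each lip, released with the arm clear, and handed in at about 27.5 s; no wrist reading went above about 13 N and the bystanders were not touched.

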